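Run the orange cup on the lab mill

TASK

Take the blue dust cover off the mill by its knob and set it down on a free spot of the bench, knob up. Then take the grinding cup with the orange collar, keep it upright, lower its two lugs through the entry slots of the mill's well, press it down against the spring and turn it a quarter turn clockwise (seen from above) until it meets the stop. The mill only runs while the cup is held turned against its return spring, so finish while still gripping the cup and holding it there; leave the other cups and things on the bench alone.

Things in the scene. Friction and masses are not known exactly. Their poses are not given: they have to be found in the camera images.
- mill: Lab mill fixed to the bench: an upright round white housing, 134 mm across at the foot, 120 mm at the top, 105 mm tall, with a bayonet well in its top. Origin: centre of its underside, on the well's axis; z up, x towards one entry slot. Orange dots on the top rim, on its +y and -y, show where the lugs stand after the quarter turn.
- mill_rim (a point): Centre of the top face of the well's steel ring, on the axis, 105 mm above the bench; axes as the mill's. The ring has a 65 mm bore and a lip 7 mm thick. Below the lip the lugs have room to turn clockwise only (from above); the other way is blocked.
- mill_slot (a point): Centre of one of the two entry slots in the lip, on the mill's +x, 36 mm from the axis, level with the ring's top; the other is opposite, on -x. Each is 17 mm wide and reaches out to 41 mm from the axis. Black ticks on the white rim point at them. The dust cover hides the slots at first.
- spring_plate (a joint): How far the sprung plate in the well is pressed down, m: 0 at rest (top 7 mm below the rim), 0.014 at its bottom stop (21 mm below the rim). It pushes up with 3 N at rest, 10 N at the stop. From 0.007 on, the cup's lugs are below the lip and the cup can turn.
- switch_ring (a joint): Turn of the ring on the sprung plate, rad, clockwise from above: 0 at rest, 1.45 at its stop. Its two orange dogs, 3 to 4 mm clockwise of centred lugs, are pushed by the lugs, so the cup turns about 1.5 rad in all. A spring turns it back, 0.12 N m at rest, 0.41 N m at the stop, whenever the cup is let go. The mill runs above 1.25.
- cover: Blue dust cover lying on the mill's rim: a disc 84 mm across, 4 mm thick (underside at z = 5 mm), a plug below (56 mm across, 5 mm deep, loose in the bore) and a black knob on top (24 mm across, from z = 9 to 37 mm). Origin: centre of the plug's underside; z up. About 70 g. On the bench it stands on its plug.
- cup_orange: Closed grinding cup with an ORANGE collar, upright. Origin: centre of the foot's underside; z up, x along its two lugs. Black foot 60 mm across up to z = 23 mm; collar 68 mm across, z = 23 to 38 mm; round steel body 54 mm across, z = 38 to 100 mm, can be gripped at any angle; white stripe on top along x. Mass 0.19 to 0.38 kg.
- cup_lug (a point): Tip of one of the orange cup's two alike lugs, on the cup's +x, 37 mm from its axis and 3.5 mm above the foot's underside; the other is opposite. Each lug is 12 mm wide and 7 mm tall, flush with the foot's underside. White marks on the collar stand over the lugs.
- cup_green: The same cup with a green collar: to be left alone.
- cup_blue: The same cup with a blue collar: to be left alone.
- beaker: Clear plastic beaker, 100 mm across, 130 mm tall, upright; origin under its centre. Leave alone.
- white_cup: White cup, 70 mm across, 85 mm tall; origin under its centre. Leave alone.
- jar: Amber jar with white cap, 52 mm across, 85 mm tall; origin under its centre. Leave alone.
- spoon: Steel spoon, 190 mm long, lying along its x. Leave alone.
- reagent: White bottle with blue cap, 68 mm across, 150 mm tall; origin under its centre. Leave alone.
Mind the look-alikes: they are no part of the job. What is shaped like the cup_orange but purple or red is not meant.

How it is judged:
By the outcome, as a careful person would: the job done as asked, in the order asked, and still so for the second after the job is handed in, while the arm keeps its last pose, push and grip.
It also fails if it takes over 64 s, if anything falls off the work surface, if the arm or the gripper's body presses on something with over 40 N, if the wrist force passes 120 N, or if a joint passes its speed limit or range.

ROBOT

A 6-joint arm with a two-finger parallel gripper is mounted at the origin on the work surface. World frame = base frame: x ahead of the robot, y to its left, z up, the work surface at z = 0. Lengths are in m, angles in rad, forces in N, time in s.
With the tool pointing down it reaches from about 0.325 to 0.775 m from the base axis. Payload 5.5 kg.
Tool frame: the origin (TCP) lies midway between the tips of the shut fingers; the grasp point (between the pads) lies arm.hold_point_z behind it (arm.hold_point_z is the distance from the TCP to the grasp point, in m); z points along the fingers, y is the direction in which the jaws open and shut (so a half turn about z gives the same grasp; the last joint's range is limited). The gripper opens to 85 mm and grips with 20 to 120 N. Pads are 22 mm wide; open, the fingers measure 114 mm over their backs; the gripper's body (76 mm by 85 mm) begins 54 mm behind the grasp point. The pads swing forward as they close: fully open they stand 13 mm farther back than shut.
Start: joints at [1.096, 0.091, 1.231, -0, 1.82, -0.057], TCP at [0.243, 0.548, 0.231] pointing down, gripper open.
Joint ranges: [-2.87, 2.87], [-0.86, 2.18], [0.17, 2.46], [-1.51, 4.65], [0.06, 2.69], [-2.65, 2.65]. Speed limits (rad/s): [2.57, 2.57, 3.01, 3.14, 3.14, 3.14].

INTERFACE

Orientations are given as a rotation vector (axis times angle).
In Python, from rig import arm gives the robot as it stands.
- The arm moves only by the tool send_rows, never from a script. Its argument "rows" is one flat list of numbers, 6 for each row, row after row: the shift along the tool's x, y, z in m, then the turn, a rotation vector about the tool's x, y, z in rad. In form: [tx, ty, tz, rx, ry, rz, tx, ty, tz, rx, ry, rz, ...]. A call has 1 to 8 rows; each row shifts and turns the commanded pose from where the row before left it, along the tool's axes as they then stand; what a row does not reach is not made up. A row lasts 1/8 s, in which the tool goes at most 62.5 mm and 10.7 degrees, less where a joint would pass 70% of its speed; a pose out of reach is approached as far as the arm can. A call with a gripper value outside its range is refused whole. "fingers" is the gripper's target within -1 to 1 (fully open at 1, half-way at 0, shut at -1), set as the call begins (left out, the last holds). The fingers move at their own pace and stop on an object; "grip_force" is the grip in N (left out, the last holds). Time passes only in rows, so rows that do not move let the fingers close. It gives the time, the measured TCP pose, the force and the opening at its end, in the units of the state.
- arm.sense(): the state, without advancing time (a new reading comes with each control period).
- arm.capture(name): name is "scene" or "side" or "wrist"; returns the picture (480x640x3 uint8, red, green, blue); there is no depth.
- arm.camera_info(name): a dict with "fx", "fy", "cx", "cy" (pixels), "extrinsics" (4x4, takes a point from camera to world coordinates); the wrist camera has in their place "hand_eye" (4x4, takes a point from camera to tool coordinates, whose origin is the TCP and whose axes are the flange's). Camera axes: x right, y up, looking along -z (the intrinsics and any distortion apply to the point x, -y, -z); pixel columns grow to the right and rows downward; lengths in m; the calibration is good to about 2 mm. A picture is of the moment at which its call begins: read the wrist's pose just before it. camera_info takes no time and is no camera call.
- arm.finish_job(): hands the job in, once; it reports no verdict.
Trained networks look in the newest picture that a camera, given by its name, has taken for a name from the list of things; names that differ only in an ending like _2 or _b are one class to them, and where a whole thing is asked for, a point or a joint stands for the part that bears it (a point fixed in the world has none). Each returns a list of dicts, best first, with "conf" (0 to 1); they miss things now and then, are a little off and sometimes report something else, mostly with a low value. They report only what shows in the picture. A call takes as long as a camera call. They do not tell look-alikes from the thing itself.
- arm.spot_in(target, camera): "box" ([centre column, centre row, width, height] in pixels, round what is visible of it).
- arm.regions_of(target, camera): "pixels" (480x640 bool, what is visible of it) and "box" ([centre column, centre row, width, height] in pixels, round what is visible of it).
The state is a dict: "t": time; "q": joint angles; "dq": joint speeds; "effort": joint torques, N m; "tool_pos": TCP position; "orientation": TCP orientation; "force": force on the tool from outside, world axes, zero at the start; "wrist_torque": the same for the moment, N m; "width": opening from 0.0 (shut) to 1.0 (fully open).
Only numpy, scipy, OpenCV 4.12 (cv2) and the standard library are available. Lean on these libraries where they do the work, as an engineer would, in place of code of your own. Each camera call takes 0.05 s, during which the arm holds its last target. There are 200 camera calls.

## Working session

There is one attempt and no reset: what is moved stays moved. The work goes in short steps, Python scripts to look and compute and a tool call to move; the robot and the scene stay as the last step left them, time stands still between calls to the robot, and variables do not carry over. Pictures are saved under pics/ and viewed, about 8 in all and at most 12, crops included, and the job is handed in when it is done.

Besides the shell and the picture viewer there is one more tool, called after "Call:" as a command line: name --argument value ..., lists and objects as JSON in quotes. send_rows: Moves the arm, as the interface text tells. Its arguments: {"type":"object","properties":{"rows":{"type":"array","items":{"type":"number"}},"fingers":{"type":"number"},"grip_force":{"type":"number"}},"required":["rows"]}

```bash
ls; mkdir -p pics; python3 - <<'E'
from rig import arm
import cv2,numpy as np
s=arm.sense(); print(s, arm.hold_point_z)
ims=[]
for n in("scene","side","wrist"):
    im=arm.capture(n); cv2.imwrite(f"pics/{n}0.png",im[:,:,::-1]); i=arm.camera_info(n); print(n,{k:np.round(v,3).tolist() if not isinstance(v,str) else v for k,v in i.items()})
    for t in("mill","cover","cup_orange"):
        print(n,t,[(np.round(d["box"]).tolist(),round(d["conf"],2)) for d in arm.spot_in(t,n)][:6])
E
```

```text
pics
{'t': 0.0, 'q': array([ 1.09632006e+00,  9.18684328e-02,  1.23191740e+00, -7.36106858e-06,
        1.81977405e+00, -5.66782078e-02]), 'dq': array([-0.00129181,  0.0003126 ,  0.00135467, -0.00018753, -0.00107657,
       -0.00032535]), 'effort': array([ 2.51802347e-03, -4.58735776e+01, -4.18022490e+01,  1.41283799e-04,
        1.16632201e-02, -5.19117941e-05]), 'tool_pos': array([0.2433118 , 0.54814233, 0.23012733]), 'orientation': array([-6.51409704e-01, -3.07279355e+00,  2.98424889e-03]), 'force': array([0.35540473, 0.19901176, 0.12293709]), 'wrist_torque': array([0.00216842, 0.00502976, 0.01285129]), 'width': 1.0001995214066863} 0.0187
scene {'fx': 579.485, 'fy': 579.485, 'cx': 306.558, 'cy': 244.122, 'extrinsics': [[-0.507, -0.535, 0.676, 1.456], [0.862, -0.322, 0.392, 0.476], [0.008, 0.782, 0.624, 0.934], [0.0, 0.0, 0.0, 1.0]]}
scene mill [([385.0, 305.0, 66.0, 72.0], 0.94), ([237.0, 264.0, 31.0, 52.0], 0.22)]
scene cover [([386.0, 282.0, 34.0, 28.0], 0.91), ([239.0, 213.0, 25.0, 43.0], 0.58), ([385.0, 306.0, 66.0, 78.0], 0.21)]
scene cup_orange [([238.0, 215.0, 26.0, 44.0], 
[... 178 characters left out ...]
569.066, 'cx': 315.986, 'cy': 248.004, 'extrinsics': [[0.712, 0.408, -0.571, -0.285], [-0.702, 0.422, -0.573, -0.879], [0.007, 0.809, 0.587, 0.938], [0.0, 0.0, 0.0, 1.0]]}
side mill [([271.0, 219.0, 52.0, 54.0], 0.74)]
side cover [([273.0, 203.0, 28.0, 22.0], 0.6), ([301.0, 285.0, 28.0, 44.0], 0.5)]
side cup_orange [([369.0, 324.0, 33.0, 43.0], 0.98), ([379.0, 368.0, 34.0, 51.0], 0.95), ([329.0, 349.0, 30.0, 52.0], 0.77), ([277.0, 313.0, 28.0, 47.0], 0.63)]
wrist {'fx': 366.044, 'fy': 366.044, 'cx': 314.337, 'cy': 238.898, 'hand_eye': [[0.001, 0.962, 0.274, 0.07], [1.0, -0.001, 0.0, -0.0], [0.001, 0.274, -0.962, -0.143], [0.0, 0.0, 0.0, 1.0]]}
wrist mill []
wrist cover []
wrist cup_orange []
```

```bash
python3 - <<'E'
import cv2,numpy as np
a=cv2.imread("pics/scene0.png");b=cv2.imread("pics/side0.png")
c=np.vstack([cv2.resize(a[150:350,170:450],(800,571))]); cv2.imwrite("pics/s1.png",c)
c=cv2.resize(b[170:410,230:510],(700,600)); cv2.imwrite("pics/s2.png",c)
E
```

```text
(no output)
```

View pics/s1.png

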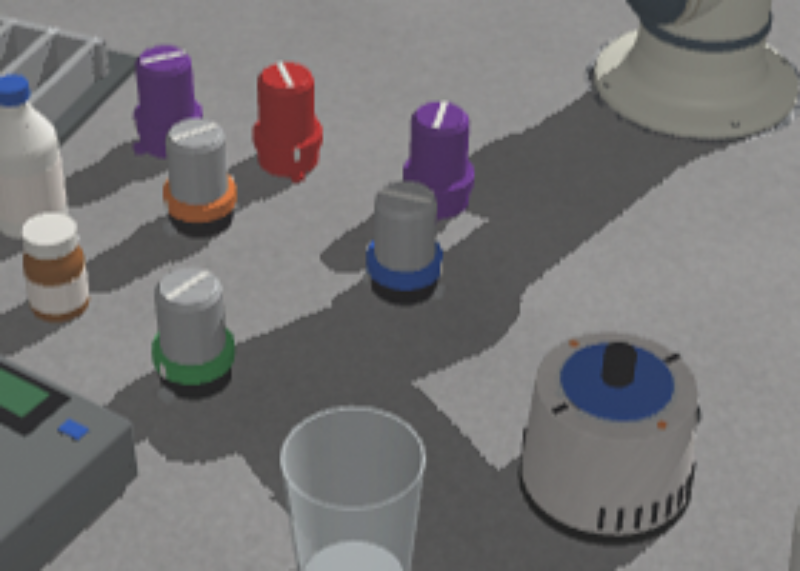

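View pics/s2.png

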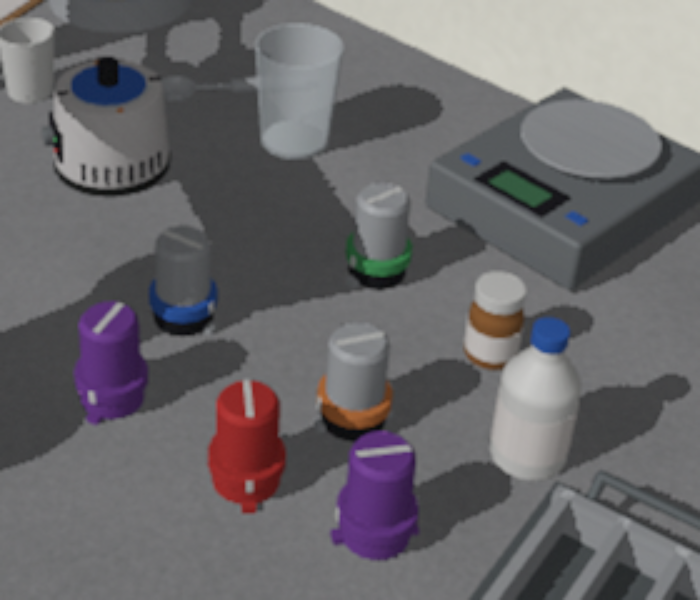

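The side and scene views agree. Cup candidates in the scene view:
- Orange collar, steel body: (238,215).
- Green: (238,265).
- Blue: (311,235).
- Purple: (230,184) and (322,205).
- Red: (272,194).

The cup meant is the one at (238,215), seen at (369,324) in the side view, because it alone has an orange collar on a steel body. The enlarged crops above confirm this. The blue cover with its black knob is on the mill at (387,273).

```bash
cat > h.py <<'E'
import numpy as np, cv2
from scipy.spatial.transform import Rotation as R
from rig import arm
def cam(n,s=None):
    i=arm.camera_info(n)
    if n=="wrist":
        s=s or arm.sense(); T=np.eye(4);T[:3,:3]=R.from_rotvec(s["orientation"]).as_matrix();T[:3,3]=s["tool_pos"]; return i,T@i["hand_eye"]
    return i,np.array(i["extrinsics"])
def ray(n,uv,s=None):
    i,E=cam(n,s); d=E[:3,:3]@[(uv[0]-i["cx"])/i["fx"],-(uv[1]-i["cy"])/i["fy"],-1]
    return E[:3,3],d/np.linalg.norm(d)
def at(n,uv,z,s=None):
    o,d=ray(n,uv,s); return o+d*(z-o[2])/d[2]
def proj(n,p,s=None):
    i,E=cam(n,s); c=np.linalg.inv(E)@np.r_[p,1]; return i["cx"]+i["fx"]*c[0]/-c[2], i["cy"]-i["fy"]*c[1]/-c[2]
E
python3 - <<'E'
from h import *
print([k for k in arm.camera_info("wrist")])
A=lambda x,y:(170+x*.35,150+y*.35)
B=lambda x,y:(230+x*.4,170+y*.4)
for nm,a,b,z in [("orange",(196,131),(358,340),.1),("green",(189,286),(383,197),.1),("blue",(405,198),(183,240),.1),("red",(286,76),(248,393),.1),("pur1",(163,57),(383,450),.1),("pur2",(441,115),(110,318),.1),("knob",(620,352),(108,64),.137),("jar",(50,230),(500,287),.085),("bottle",(12,85),(550,330),.15),("beaker",(353,455),(300,45),.13)]:
    print(nm,at("scene",A(*a),z).round(3)[:2],at("side",B(*b),z).round(3)[:2])
p=[at("scene",A(*q),.1)[:2] for q in((178,136),(214,126))];d=p[1]-p[0];print("stripe yaw scene",np.arctan2(d[1],d[0]))
p=[at("side",B(*q),.1)[:2] for q in((338,343),(384,338))];d=p[1]-p[0];print("stripe yaw side",np.arctan2(d[1],d[0]))
p=[at("scene",A(*q),.105)[:2] for q in((560,409),(672,357))];d=p[1]-p[0];print("tick yaw",np.arctan2(d[1],d[0]),p)
E
```

```text
['fx', 'fy', 'cx', 'cy', 'hand_eye']
orange [ 0.47  -0.299] [ 0.469 -0.303]
green [ 0.653 -0.175] [ 0.65 -0.18]
blue [ 0.461 -0.087] [ 0.457 -0.092]
red [ 0.35  -0.281] [ 0.351 -0.282]
pur1 [ 0.383 -0.4  ] [ 0.383 -0.404]
pur2 [ 0.333 -0.123] [ 0.331 -0.129]
knob [0.589 0.167] [0.582 0.159]
jar [ 0.638 -0.331] [ 0.635 -0.337]
bottle [ 0.554 -0.433] [ 0.549 -0.441]
beaker [0.772 0.052] [0.774 0.049]
stripe yaw scene 2.5927175442692616
stripe yaw side -0.6117594046572747
tick yaw 2.6760503620091765 [array([0.63378285, 0.14329517]), array([0.53892756, 0.19094769])]
```

Call:
send_rows --rows '[-0.052, -0.024, 0, 0, 0, 0, -0.052, -0.024, 0, 0, 0, 0, -0.052, -0.024, 0, 0, 0, 0, -0.052, -0.024, 0, 0, 0, 0, -0.052, -0.024, 0, 0, 0, 0, -0.052, -0.024, 0, 0, 0, 0, -0.052, -0.024, 0, 0, 0, 0, -0.052, -0.024, 0, 0, 0, 0]'

```text
t: 1.6
tool_pos: [0.5468, 0.2026, 0.2315]
orientation: [0.651, 3.073, 0.001]
force: [-0.1, 0.6, -0.2]
width: 1.003
```

Call:
send_rows --rows '[-0.052, -0.02, 0, 0, 0, 0, 0, 0, 0, 0, 0, 0]'

```text
t: 1.85
tool_pos: [0.587, 0.1615, 0.23]
orientation: [-0.659, -3.071, 0.002]
force: [-0.1, 0.8, 0.1]
width: 1.001
```

```bash
python3 - <<'E'
from h import *
s=arm.sense(); im=arm.capture("wrist"); cv2.imwrite("pics/w1.png",im[:,:,::-1]); print(s["t"],s["tool_pos"],s["orientation"],s["force"])
for t in("cover","mill"): print(t,[(np.round(d["box"],1).tolist(),round(d["conf"],2)) for d in arm.spot_in(t,"wrist")][:3])
E
```

```text
1.85 [0.58695836 0.16145713 0.23001004] [-6.59264657e-01 -3.07057188e+00  2.27980713e-03] [-0.12341427  0.84204526  0.0558266 ]
cover [([318.1, 226.4, 111.9, 108.4], 0.86)]
mill [([315.1, 212.2, 156.3, 177.9], 0.89)]
```

View pics/w1.png

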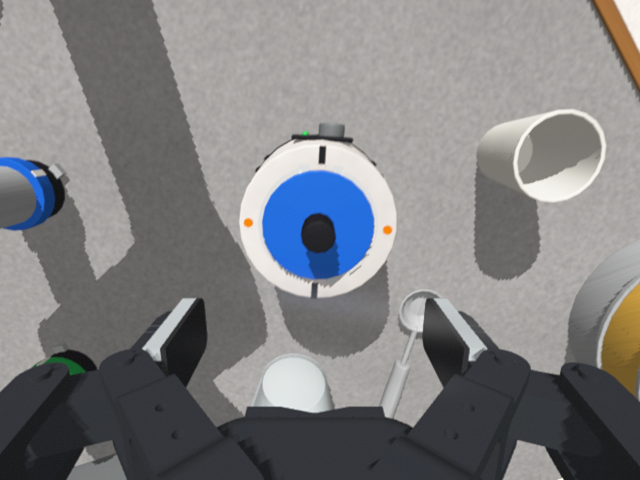

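The view shows the mill with the cover seated and its knob at (318,230). The ticks are at (322,155) and (314,290), the orange dots at (248,223) and (388,230). The spot towards the robot (image top) is free.

```bash
python3 - <<'E'
from h import *
s=arm.sense(); im=cv2.imread("pics/w1.png"); hsv=cv2.cvtColor(im,cv2.COLOR_BGR2HSV)
W=lambda uv,z:at("wrist",uv,z,s)[:2]
def cen(m):
    y,x=np.nonzero(m); return x.mean(),y.mean(),len(x)
roi=np.zeros((480,640),bool)
def box(x0,y0,x1,y1,c): r=roi.copy(); r[y0:y1,x0:x1]=1; return cen(r&c)
og=(hsv[...,0]<20)&(hsv[...,1]>150)&(hsv[...,2]>120); dk=hsv[...,2]<70
d1=box(235,210,260,236,og);d2=box(375,217,400,243,og);t1=box(310,145,334,166,dk);t2=box(306,280,324,300,dk)
print(d1,d2,t1,t2)
D1,D2,T1,T2=[W(p[:2],.105) for p in(d1,d2,t1,t2)]
print("mid dots",(D1+D2)/2,"mid ticks",(T1+T2)/2,"dist",np.linalg.norm(D1-D2),np.linalg.norm(T1-T2))
for n,v in(("ticks",T1-T2),("dots",D2-D1)): print(n,np.arctan2(v[1],v[0]))
bl=(hsv[...,0]>100)&(hsv[...,0]<125)&(hsv[...,1]>150); bl[:,:240]=0;bl[:,400:]=0;bl[:160]=0;bl[290:]=0
c,_=cv2.findContours(bl.astype(np.uint8),0,2); c=max(c,key=cv2.contourArea); e=cv2.fitEllipse(cv2.convexHull(c)); print(e,"cover",W(e[0],.109))
kb=dk.copy(); kb[:,:295]=0;kb[:,345:]=0;kb[:205]=0;kb[260:]=0
print("knob",box(295,205,340,260,dk)); print(W((318.5,227),.137), proj("wrist",np.r_[(D1+D2)/2,.137],s))
X=R.from_rotvec(s["orientation"]).as_matrix(); print(X.round(3)); print(np.arctan2(X[1,0],X[0,0]))
E
```

```text
(np.float64(247.63829787234042), np.float64(222.19148936170214), 47) (np.float64(387.2156862745098), np.float64(229.64705882352942), 51) (np.float64(321.7564102564103), np.float64(154.39743589743588), 78) (np.float64(314.2), np.float64(284.6), 5)
mid dots [0.58287091 0.1684355 ] mid ticks [0.58065464 0.16954868] dist 0.10595256509571277 0.10097176184368123
ticks 2.6708445393968403
dots 1.0991012650582686
((317.58929443359375, 224.5593719482422), (107.4619369506836, 110.6954116821289), 93.51774597167969) cover [0.58098094 0.16920388]
knob (np.float64(317.84661354581675), np.float64(233.1414342629482), 1004)
[0.57644633 0.17161364] (np.float64(318.01469077357615), np.float64(237.31670733906273))
[[-0.914  0.405 -0.   ]
 [ 0.405  0.914  0.   ]
 [ 0.001  0.    -1.   ]]
2.72413680062823
```

Call:
send_rows --rows '[0.006, 0.004, 0.03, 0, 0, 0, 0, 0, 0.045, 0, 0, 0, 0, 0, 0.03, 0, 0, 0, 0, 0, 0.012, 0, 0, 0, 0, 0, 0, 0, 0, 0]' --fingers 0.2

```text
t: 2.62
tool_pos: [0.5807, 0.1717, 0.1144]
orientation: [-0.649, -3.073, 0.0]
force: [-0.2, -0.1, -0.3]
width: 0.601
```

Call:
send_rows --rows '[0, 0, 0, 0, 0, 0, 0, 0, 0, 0, 0, 0, 0, 0, 0, 0, 0, 0, 0, 0, 0, 0, 0, 0]' --fingers -1 --grip_force 30

```text
t: 3.12
tool_pos: [0.5821, 0.1709, 0.1167]
orientation: [0.651, 3.07, 0.002]
force: [-1.5, -1.1, 7.4]
width: 0.272
```

Call:
send_rows --rows '[0, 0, -0.02, 0, 0, 0, 0, 0, -0.04, 0, 0, 0, 0.0385, -0.025, 0, 0, 0, 0, 0.0385, -0.025, 0, 0, 0, 0, 0.0385, -0.025, 0, 0, 0, 0, 0.0385, -0.025, 0.04, 0, 0, 0, 0, 0, 0.05, 0, 0, 0, 0, 0, 0, 0, 0, 0]'

```text
t: 4.12
tool_pos: [0.3976, 0.1414, 0.0818]
orientation: [-0.65, -3.068, 0.004]
force: [-0.9, -0.5, -0.6]
width: 0.266
```

```bash
python3 - <<'E'
from h import *
s=arm.sense(); print(s["tool_pos"],s["force"],s["width"]); im=arm.capture("scene"); cv2.imwrite("pics/s3.png",cv2.resize(im[150:350,170:450,::-1],(700,500)))
E
```

```text
[0.3976449  0.14137346 0.08180364] [-0.85438448 -0.45838691 -0.63517957] 0.26591173563372045
```

View pics/s3.png

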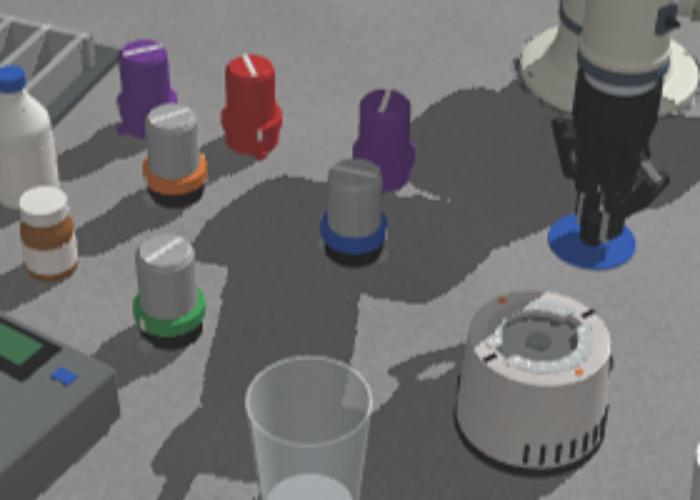

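The cover hangs level from the gripper at (592,240) in the crop, and the well is open. Next I lower it.

Call:
send_rows --rows '[0, 0, 0.035, 0, 0, 0, 0, 0, 0.018, 0, 0, 0, 0, 0, 0.008, 0, 0, 0, 0, 0, 0.003, 0, 0, 0, 0, 0, 0, 0, 0, 0]'

```text
t: 4.8
tool_pos: [0.4005, 0.1421, 0.0211]
orientation: [0.651, 3.072, 0.001]
force: [-0.3, -0.2, -1.0]
width: 0.267
```

Call:
send_rows --rows '[0, 0, 0.003, 0, 0, 0, 0, 0, 0.001, 0, 0, 0, 0, 0, 0, 0, 0, 0]'

```text
t: 5.18
tool_pos: [0.4001, 0.142, 0.0167]
orientation: [0.651, 3.073, 0.0]
force: [-1.6, -0.0, 2.2]
width: 0.266
```

Call:
send_rows --rows '[0, 0, 0, 0, 0, 0, 0, 0, 0, 0, 0, 0, 0, 0, 0, 0, 0, 0, 0, 0, -0.03, 0, 0, 0, 0, 0, -0.06, 0, 0, 0, 0, 0, -0.06, 0, 0, 0, 0, 0, -0.06, 0, 0, 0]' --fingers 1

```text
t: 6.05
tool_pos: [0.3997, 0.1418, 0.2282]
orientation: [0.651, 3.073, 0.0]
force: [0.8, 0.1, 0.3]
width: 0.999
```

Call:
send_rows --rows '[-0.03, -0.047, 0, 0, 0, 0, -0.03, -0.047, 0, 0, 0, 0, -0.03, -0.047, 0, 0, 0, 0, -0.03, -0.047, 0, 0, 0, 0, -0.03, -0.047, 0, 0, 0, 0, -0.03, -0.047, 0, 0, 0, 0, -0.03, -0.047, 0, 0, 0, 0, -0.03, -0.047, 0, 0, 0, 0]'

```text
t: 7.05
tool_pos: [0.4668, -0.3011, 0.2262]
orientation: [0.652, 3.073, 0.0]
force: [1.4, -0.8, 0.7]
width: 1.002
```

Call:
send_rows --rows '[0, 0, 0, 0, 0, 0, 0, 0, 0, 0, 0, 0]'

```text
t: 7.3
tool_pos: [0.4667, -0.2989, 0.2259]
orientation: [-0.652, -3.072, -0.001]
force: [0.4, 0.6, 0.5]
width: 0.999
```

```bash
python3 - <<'E'
from h import *
s=arm.sense(); im=arm.capture("wrist"); cv2.imwrite("pics/w2.png",im[:,:,::-1]); print(s["t"],s["tool_pos"],s["orientation"],s["q"])
np.save("s2.npy",s,allow_pickle=True)
for t in("cup_orange",): print(t,[(np.round(d["box"],1).tolist(),round(d["conf"],2)) for d in arm.spot_in(t,"wrist")][:5])
print(proj("wrist",[.47,-.301,.1],s))
a=arm.capture("scene");cv2.imwrite("pics/s4.png",a[:,:,::-1])
E
```

```text
7.3 [ 0.46669794 -0.29891653  0.22593885] [-6.51982632e-01 -3.07241752e+00 -1.22111862e-03] [-6.31293856e-01 -3.25386483e-02  1.36616109e+00  4.09608357e-04
  1.80898172e+00 -1.78378733e+00]
cup_orange [([312.4, 217.6, 71.1, 92.6], 0.96), ([156.9, 174.9, 111.6, 88.3], 0.88), ([269.1, 72.2, 94.3, 101.6], 0.67), ([434.9, 12.3, 75.1, 24.7], 0.6)]
(np.float64(314.08117941421466), np.float64(234.83756386461843))
```

View pics/w2.png

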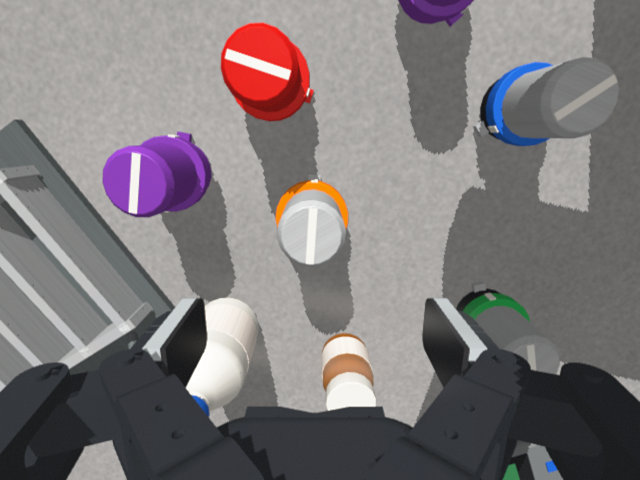

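The orange cup's top is centred at about (312,233) and its stripe runs from (313,208) to (310,263). There is free space for the jaws on both sides.

```bash
python3 - <<'E'
from h import *
s=np.load("s2.npy",allow_pickle=True).item(); im=cv2.imread("pics/w2.png"); hsv=cv2.cvtColor(im,cv2.COLOR_BGR2HSV)
W=lambda uv,z:at("wrist",uv,z,s)[:2]
roi=np.zeros((480,640),np.uint8); roi[195:275,268:358]=1
st=((hsv[...,2]>222)&(hsv[...,1]<30)&(roi>0)).astype(np.uint8)
n,l,sts,c=cv2.connectedComponentsWithStats(st); k=1+np.argmax(sts[1:,4]); print("stripe",sts[k],c[k])
y,x=np.nonzero(l==k); P=np.array([W(p,.1) for p in zip(x,y)]); m=P.mean(0); u,sv,v=np.linalg.svd(P-m); print("stripe centre",m,"yaw",np.arctan2(v[0,1],v[0,0])%np.pi,"len",np.ptp((P-m)@v[0]),np.ptp((P-m)@v[1]))
gr=((hsv[...,1]<40)&(hsv[...,2]>150)&(roi>0)).astype(np.uint8); gr[:205]=0
n,l,sts,c=cv2.connectedComponentsWithStats(gr); k=1+np.argmax(sts[1:,4]); print(sts[k],c[k])
print([W(p,.1) for p in c[k:k+1]])
cr=im[170:300,250:380].copy(); cv2.imwrite("pics/w2c.png",np.hstack([cv2.resize(cr,(520,520),interpolation=2)]))
E
```

```text
stripe [289 201  35  63 705] [309.2212766  225.59716312]
stripe centre [ 0.46209162 -0.30150221] yaw 2.772298699047148 len 0.04901392159096052 0.02587247472087868
[ 268  205   78   70 4142] [303.02535007 236.25760502]
[array([ 0.46760513, -0.30916624])]
```

View pics/w2c.png

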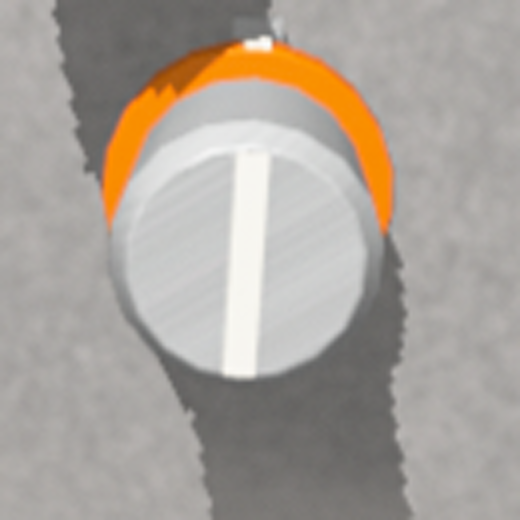

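The enlarged crop shows an orange collar and a steel body. The stripe runs from (252,150) to (239,376) in the crop, so its centre is about (311.1,235.4) in full pixels.

```bash
python3 - <<'E'
from h import *
s=np.load("s2.npy",allow_pickle=True).item()
W=lambda uv,z:at("wrist",uv,z,s)[:2]
a=W((312.6,207.1),.1);b=W((309.4,263.6),.1);d=a-b;m=W((311.1,235.4),.1)
print(a,b,"mid",m,np.linalg.norm(d),np.arctan2(d[1],d[0]))
X=R.from_rotvec(s["orientation"]).as_matrix();print("yaw tool",np.arctan2(X[1,0],X[0,0]))
print("tool shift",X.T@(np.r_[m,.1]-s["tool_pos"]))
k=W((314.1,180.1),.038);e=k-m; print("mark r,yaw",np.linalg.norm(e),np.arctan2(e[1],e[0]))
# scene-cam: mid by side/scene
E
```

```text
[ 0.44994813 -0.29330728] [ 0.48975793 -0.3137639 ] mid [ 0.46948435 -0.30325813] 0.04475817087567967 2.6669193801011657
yaw tool 2.7233865128646984
tool shift [-0.0044234  -0.00291175  0.12593316]
mark r,yaw 0.034657372427038334 2.65891786919471
```

Call:
send_rows --rows '[-0.0045, -0.003, 0.03, 0, 0, 0, 0, 0, 0.05, 0, 0, 0, 0, 0, 0.05, 0, 0, 0, 0, 0, 0.035, 0, 0, 0, 0, 0, 0.011, 0, 0, 0, 0, 0, 0, 0, 0, 0, 0, 0, 0, 0, 0, 0]' --fingers 1

```text
t: 8.32
tool_pos: [0.4708, -0.3042, 0.0528]
orientation: [0.65, 3.07, -0.003]
force: [0.2, -0.1, -0.5]
width: 1.003
```

Call:
send_rows --rows '[0, 0, 0, 0, 0, 0, 0, 0, 0, 0, 0, 0, 0, 0, 0, 0, 0, 0, 0, 0, 0, 0, 0, 0]' --fingers -1 --grip_force 70

```text
t: 8.82
tool_pos: [0.4705, -0.304, 0.0519]
orientation: [0.651, 3.071, -0.001]
force: [0.8, 0.8, 6.6]
width: 0.615
```

Call:
send_rows --rows '[0, 0, -0.02, 0, 0, 0, 0, 0, -0.04, 0, 0, 0, 0, 0, -0.05, 0, 0, 0, 0, 0, -0.04, 0, 0, 0]'

```text
t: 9.32
tool_pos: [0.4695, -0.3037, 0.203]
orientation: [0.652, 3.072, -0.001]
force: [0.9, -0.9, -2.0]
width: 0.623
```

Call:
send_rows --rows '[0.011, 0.06, 0, 0, 0, 0, 0.011, 0.06, 0, 0, 0, 0, 0.011, 0.06, 0, 0, 0, 0, 0.011, 0.06, 0, 0, 0, 0, 0.011, 0.06, 0, 0, 0, 0, 0.011, 0.06, 0, 0, 0, 0, 0.011, 0.06, 0, 0, 0, 0, 0.0105, 0.057, 0, 0, 0, 0]'

```text
t: 10.32
tool_pos: [0.5832, 0.1697, 0.2007]
orientation: [-0.651, -3.073, 0.001]
force: [1.1, -0.3, -2.7]
width: 0.615
```

Call:
send_rows --rows '[0, 0, 0, 0, 0, 0, 0, 0, 0, 0, 0, 0]'

```text
t: 10.58
tool_pos: [0.583, 0.1676, 0.2002]
orientation: [-0.651, -3.073, 0.002]
force: [-0.1, -0.6, -3.2]
width: 0.618
```

```bash
python3 - <<'E'
from h import *
s=arm.sense(); im=arm.capture("wrist"); cv2.imwrite("pics/w3.png",im[:,:,::-1]); np.save("s3.npy",s,allow_pickle=True)
X=R.from_rotvec(s["orientation"]).as_matrix();print("yaw tool",np.arctan2(X[1,0],X[0,0]))
print(s["t"],s["tool_pos"],s["force"],s["width"],s["q"]); print("cmd err tool",X.T@(np.r_[.5829,.1684,.2]-s["tool_pos"]))
E
```

```text
yaw tool 2.724246765113082
10.575 [0.58301526 0.1675706  0.20019686] [-0.06576412 -0.59805224 -3.23112743] 0.6179731510325235 [ 2.24246264e-01  1.05889641e-01  1.26985658e+00 -8.11122742e-04
  1.76699277e+00 -9.29362132e-01]
cmd err tool [0.00044146 0.00071175 0.00019611]
```

View pics/w3.png

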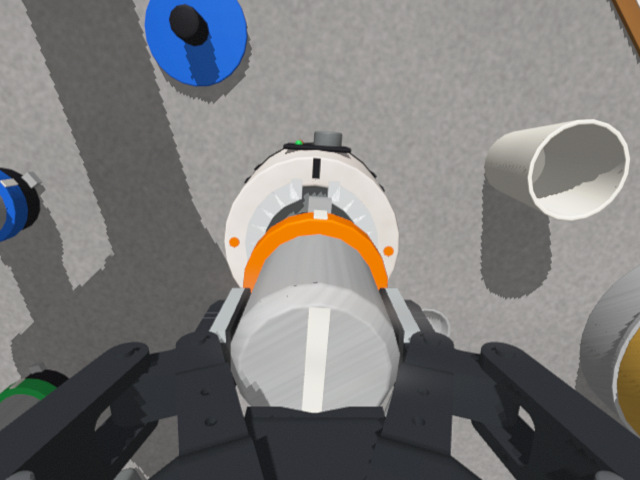

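The cup is held upright with its lug at (318,205), just below the slot at (315,190). The cover stands knob up at (197,35). Next I check the alignment numerically.

```bash
python3 - <<'E'
from h import *
s=np.load("s3.npy",allow_pickle=True).item(); im=cv2.imread("pics/w3.png"); hsv=cv2.cvtColor(im,cv2.COLOR_BGR2HSV)
X=R.from_rotvec(s["orientation"]).as_matrix()
def c(x0,y0,x1,y1,m):
    r=np.zeros((480,640),bool); r[y0:y1,x0:x1]=1; y,x=np.nonzero(r&m); print(len(x)); return x.mean(),y.mean()
def L(uv,z): return (X.T@(at("wrist",uv,z,s)-s["tool_pos"]))[:2]*1000
og=(hsv[...,0]<20)&(hsv[...,1]>150)&(hsv[...,2]>120); wh=(hsv[...,2]>225)&(hsv[...,1]<25); dk=hsv[...,2]<60
d1=c(225,234,243,250,og);d2=c(381,244,396,258,og);t=c(308,155,325,182,dk);m=c(308,208,332,222,wh)
lug=c(306,194,334,210,(hsv[...,2]>120)&(hsv[...,1]<40))
print(d1,d2,t,m,lug)
fz=s["tool_pos"][2]-.052
a,b,T=L(d1,.105),L(d2,.105),L(t,.105); mid=(a+b)/2; print("mill mid",mid,"dots dir",np.degrees(np.arctan2(-(b-a)[0],(b-a)[1])), "tick",T,"dir",np.degrees(np.arctan2(*(T-mid)[::-1])))
M=L(m,fz+.038); G=L(lug,fz+.007); print("mark",M,"lug",G)
for z0,z1 in((312,330),(330,350),(350,370),(370,390),(390,405)):
    p=c(295,z0,335,z1,wh); print(p,L(p,fz+.1))
E
```

```text
69
67
109
89
412
(np.float64(233.768115942029), np.float64(241.7536231884058)) (np.float64(388.0), np.float64(250.88059701492537)) (np.float64(315.88990825688074), np.float64(168.13761467889907)) (np.float64(320.3707865168539), np.float64(214.23595505617976)) (np.float64(319.3009708737864), np.float64(201.78883495145632))
mill mid [-3.6923474  -2.61236657] dots dir 3.473744697849945 tick [48.80387638  0.54045808] dir 3.436948594389621
mark [35.98333965  2.24648454] lug [35.95187243  2.162489  ]
373
(np.float64(318.30563002680964), np.float64(320.5093833780161)) [17.92844621  0.79881096]
404
(np.float64(316.9009900990099), np.float64(339.480198019802)) [11.74684563  0.40865939]
392
(np.float64(315.2040816326531), np.float64(359.4362244897959)) [ 5.02656789 -0.0809442 ]
390
(np.float64(313.7025641025641), np.float64(379.4794871794872)) [-1.95905151 -0.52829397]
290
(np.float64(312.3034482758621), np.float64(396.94827586206895)) [-8.25025898 -0.95907092]
```

```bash
python3 - <<'E'
from h import *
d1,d2=(247.64,222.19),(387.22,229.65)
for o in([-6.59264657e-01,-3.07057188e+00,2.27980713e-03],[-.651,-3.073,.001]):
    s=dict(tool_pos=np.array([0.58695836,0.16145713,0.23001004]),orientation=np.array(o))
    print((at("wrist",d1,.105,s)+at("wrist",d2,.105,s))/2)
s=np.load("s3.npy",allow_pickle=True).item()
for n in(s["orientation"],np.array([-.651,-3.073,.001])):
    s["orientation"]=n; print((at("wrist",(233.77,241.75),.105,s)+at("wrist",(388,250.88),.105,s))/2)
# scene/side with dots
from rig import arm
for n in("scene","side"):
    im=cv2.imread("pics/s4.png" if n=="scene" else "pics/side0.png"); h=cv2.cvtColor(im,cv2.COLOR_BGR2HSV)
    og=((h[...,0]<20)&(h[...,1]>80)&(h[...,2]>90)).astype(np.uint8)
    k,l,st,c=cv2.connectedComponentsWithStats(og)
    for i in range(1,k):
        p=at(n,c[i],.105)
        if np.hypot(p[0]-.585,p[1]-.165)<.075: print(n,c[i],st[i,4],p[:2])
s=arm.sense(); print(s["tool_pos"],s["orientation"],s["t"])
E
```

```text
[0.58466172 0.16447335 0.105     ]
[0.58475004 0.16455286 0.105     ]
[0.58524115 0.16358896 0.105     ]
[0.58528392 0.16364176 0.105     ]
scene [370.5        269.66666667] 6 [0.56180499 0.11925651]
scene [401.         298.28571429] 7 [0.61054024 0.21184406]
side [277.5 213.5] 4 [0.56267869 0.12062859]
[0.58310731 0.16691035 0.20039158] [-6.52578449e-01 -3.07276363e+00  1.34600618e-03] 10.625
```

The first mill measurement had used a pose read after the picture. With the right pose, both wrist views put the mill at (0.585, 0.164). I now shift the cup and descend to just above the rim.

Call:
send_rows --rows '[-0.0055, -0.0025, 0, 0, 0, 0, 0, 0, 0.02, 0, 0, 0, 0, 0, 0.015, 0, 0, 0, 0, 0, 0, 0, 0, 0, 0, 0, 0, 0, 0, 0]'

```text
t: 11.25
tool_pos: [0.5872, 0.1633, 0.1652]
orientation: [-0.651, -3.073, 0.0]
force: [-0.4, 0.1, -2.2]
width: 0.618
```

```bash
python3 - <<'E'
from h import *
s=arm.sense(); im=arm.capture("wrist"); cv2.imwrite("pics/w4.png",im[:,:,::-1]); np.save("s4.npy",s,allow_pickle=True)
print(s["t"],s["tool_pos"],s["force"]); cv2.imwrite("pics/w4c.png",cv2.resize(im[110:330,200:430,::-1],(627,600),interpolation=2))
E
```

```text
11.25 [0.58716083 0.1632573  0.16519349] [-0.40016388  0.11944976 -2.20613611]
```

View pics/w4c.png

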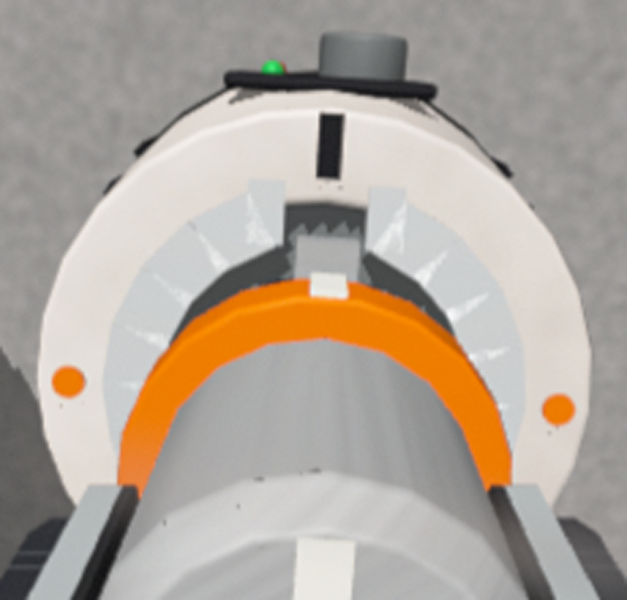

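The lug at (329,258) in the crop lines up with the slot, whose edges are at columns 284 and 367. I lower it into the slots.

Call:
send_rows --rows '[0, 0, 0.006, 0, 0, 0, 0, 0, 0.004, 0, 0, 0, 0, 0, 0.003, 0, 0, 0, 0, 0, 0, 0, 0, 0]'

```text
t: 11.8
tool_pos: [0.5871, 0.1632, 0.1518]
orientation: [-0.651, -3.073, 0.001]
force: [-0.2, 0.1, -3.2]
width: 0.615
```

Call:
send_rows --rows '[0, 0, 0.004, 0, 0, 0, 0, 0, 0.004, 0, 0, 0, 0, 0, 0.003, 0, 0, 0, 0, 0, 0, 0, 0, 0]'

```text
t: 12.3
tool_pos: [0.5876, 0.1634, 0.1419]
orientation: [0.651, 3.072, 0.001]
force: [-0.1, -0.4, 2.5]
width: 0.612
```

Call:
send_rows --rows '[0, 0, 0.002, 0, 0, 0, 0, 0, 0.0015, 0, 0, 0, 0, 0, 0, 0, 0, 0, 0, 0, 0, 0, 0, 0]'

```text
t: 12.8
tool_pos: [0.5875, 0.1634, 0.1382]
orientation: [0.651, 3.072, 0.001]
force: [1.1, 0.3, 4.2]
width: 0.617
```

Call:
send_rows --rows '[0, 0, 0.0015, 0, 0, 0, 0, -0.0003, 0, 0, 0, 0.1, 0, -0.0003, 0, 0, 0, 0.15, 0, -0.0003, 0, 0, 0, 0.15, 0, 0, 0, 0, 0, 0]' --grip_force 90

```text
t: 13.42
tool_pos: [0.5869, 0.1623, 0.1367]
orientation: [1.251, 2.881, -0.0]
force: [-0.5, -0.4, 5.6]
width: 0.615
```

```bash
python3 - <<'E'
from h import *
s=arm.sense(); X=R.from_rotvec(s["orientation"]).as_matrix();print("yaw tool",np.arctan2(X[1,0],X[0,0]),s["q"][5]); print(s["tool_pos"],s["force"],s["wrist_torque"])
E
```

```text
yaw tool 2.3222807357603426 -0.5373187660393312
[0.58686475 0.16233533 0.13667202] [-0.52029793 -0.35563304  5.5681076 ] [-0.22546955  0.12778504  0.19529968]
```

Call:
send_rows --rows '[0, -0.0003, 0, 0, 0, 0.15, 0, -0.0003, 0, 0, 0, 0.15, 0, -0.0003, 0, 0, 0, 0.15, 0, -0.0003, 0, 0, 0, 0.15, 0, -0.0003, 0, 0, 0, 0.15, 0, -0.0002, 0, 0, 0, 0.12, 0, -0.0002, 0, 0, 0, 0.12, 0, 0, 0, 0, 0, 0]'

```text
t: 14.42
tool_pos: [0.5844, 0.1619, 0.1364]
orientation: [-2.468, -1.942, 0.002]
force: [-2.4, -1.1, 5.7]
width: 0.61
```

```bash
python3 - <<'E'
from h import *
s=arm.sense(); X=R.from_rotvec(s["orientation"]).as_matrix();print("yaw tool",np.arctan2(X[1,0],X[0,0]),s["q"][5]); print(s["tool_pos"],s["force"],s["wrist_torque"])
im=arm.capture("wrist"); cv2.imwrite("pics/w5.png",im[:,:,::-1]); cv2.imwrite("pics/w5c.png",cv2.resize(im[110:440,160:480,::-1],(582,600),interpolation=2))
E
```

```text
yaw tool 1.3332752956159815 0.45159247199029234
[0.58443691 0.16191154 0.1363739 ] [-2.4186004  -1.08962711  5.69410265] [-0.05203789  0.58097386  0.38904743]
```

View pics/w5c.png

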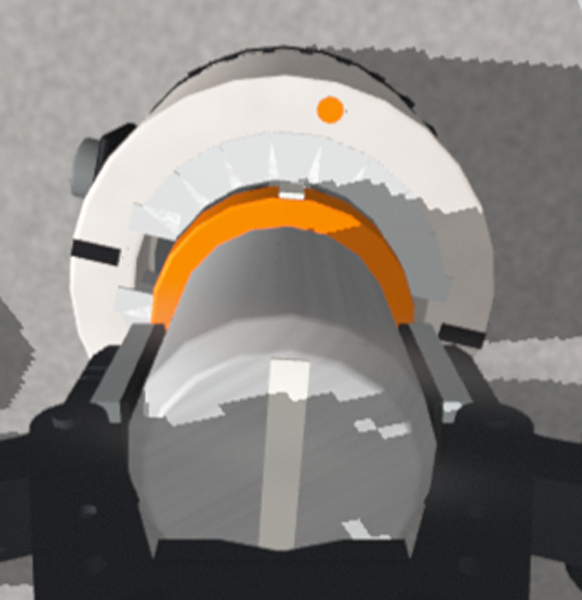

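The cup has turned about 1.39 rad without slipping in the grip. The collar mark at (291,193) is still about 8° short of the dot at (330,108), so I continue to the stop.

Call:
send_rows --rows '[0, -0.0001, 0, 0, 0, 0.06, 0, -0.0001, 0, 0, 0, 0.05, 0, 0, 0, 0, 0, 0.02, 0, 0, 0, 0, 0, 0, 0, 0, 0, 0, 0, 0]'

```text
t: 15.1
tool_pos: [0.5842, 0.162, 0.1363]
orientation: [-2.588, -1.779, 0.002]
force: [-3.3, -0.1, 6.3]
width: 0.614
```

```bash
python3 - <<'E'
from h import *
s=arm.sense(); X=R.from_rotvec(s["orientation"]).as_matrix();print("yaw tool",np.arctan2(X[1,0],X[0,0]),s["q"][5]); print(s["tool_pos"],s["force"],s["wrist_torque"])
E
```

```text
yaw tool 1.2046902985087022 0.5804214204900179
[0.5841601  0.16204091 0.13633297] [-3.28518447 -0.13680364  6.30352756] [-0.07545538  0.71521208  0.41753011]
```

Call:
send_rows --rows '[0, 0, 0, 0, 0, 0.02, 0, 0, 0, 0, 0, 0.015, 0, 0, 0, 0, 0, 0, 0, 0, 0, 0, 0, 0]'

```text
t: 15.6
tool_pos: [0.5841, 0.1621, 0.1363]
orientation: [-2.618, -1.734, 0.003]
force: [-2.7, -0.6, 5.2]
width: 0.614
```

```bash
python3 - <<'E'
from h import *
s=arm.sense(); X=R.from_rotvec(s["orientation"]).as_matrix();print("yaw tool",np.arctan2(X[1,0],X[0,0]),s["q"][5]); print(s["tool_pos"],s["force"],s["wrist_torque"])
im=arm.capture("wrist"); cv2.imwrite("pics/w6c.png",cv2.resize(im[110:440,160:480,::-1],(582,600),interpolation=2))
E
```

```text
yaw tool 1.169782266063902 0.6153422848868517
[0.58409554 0.16206419 0.13631212] [-2.66201414 -0.61688491  5.23904491] [0.06144053 0.68080566 0.43112292]
```

View pics/w6c.png

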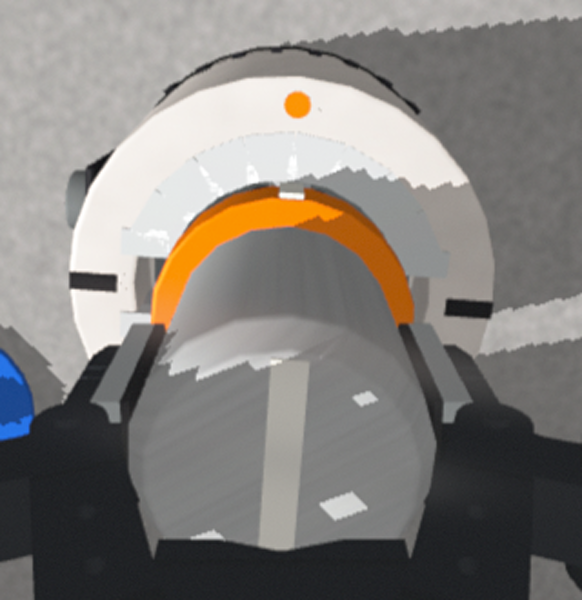

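Call:
send_rows --rows '[0, 0, 0, 0, 0, 0.02, 0, 0, 0, 0, 0, 0.02, 0, 0, 0, 0, 0, 0, 0, 0, 0, 0, 0, 0]'

```text
t: 16.15
tool_pos: [0.5841, 0.1621, 0.1363]
orientation: [-2.652, -1.683, 0.002]
force: [-2.4, -0.7, 6.4]
width: 0.61
```

```bash
python3 - <<'E'
from h import *
s=arm.sense(); X=R.from_rotvec(s["orientation"]).as_matrix();print("yaw tool",np.arctan2(X[1,0],X[0,0]),s["q"][5]); print(s["tool_pos"],s["force"],s["wrist_torque"],s["width"])
E
```

```text
yaw tool 1.1309412530137304 0.6543193063974367
[0.58414417 0.16211474 0.13634678] [-2.37864188 -0.70075808  6.42393119] [-0.10666919  0.70916855  1.08407352] 0.6104498215111538
```

Torque jumped from 0.43 to 1.08 N m, which means the cup has met the stop. The grip and press are holding, so I hand in.

```bash
python3 - <<'E'
from rig import arm
print(arm.finish_job())
E
```

```text
the job is handed in; nothing more can be done
None
```

I handed the job in at about 16 s, with the arm still gripping the orange-collar cup and holding it turned against the mill's stop.

- **Cover:** I lifted the dust cover off by its knob and set it on free bench at about (0.40, 0.14). A later wrist picture shows it standing knob up.
- **Cup:** I lowered the orange-collar cup upright through the entry slots and pressed it to roughly 9–13 mm of spring travel. I then turned it about 1.57 rad clockwise at the tool.

**Last checks:**
- The wrist torque rose smoothly to 0.43 N m at 1.555 rad, then jumped to 1.08 N m over the last 0.04 rad. That jump is what I take as meeting the stop.
- Just before that last 0.04 rad, the collar mark stood next to the orange dot and the stripe showed no slip in the grip.
- The vertical force was about 6 N and the gripper opening was steady.
- I did not see the mill's running state or the switch angle directly.

**Disagreement found:** my first mill position was about 5 mm off, because I paired a picture with a pose read after it. I fixed it before the cup went in, and two wrist views and the scene camera then agreed to about 2 mm. The press depth worked out from the force (about 9 mm) was also less than from the position (about 12 mm). Both are past the 7 mm needed.

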